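# Close the paint feed tank with its click-stop cap

### The job

Close the small aluminium paint tank with its black cap, the one with the grip bar: set the cap's two lugs down through the notches of the filler neck, then turn it clockwise (seen from above) against its stop until the ratchet has clicked two or three times, not more, and let go. Do not press the cap hard on the neck, and leave the other things on the bench where they are.

Things in the scene. Friction and masses are not known exactly. Their poses are not given: they have to be found in the camera images.
- tank: Squat aluminium paint drum fixed to the bench, 170 mm across, shoulder 75 mm high, its filler neck (70 mm across) standing up from the middle to 99 mm; a round gauge and a small brass valve on the shoulder stay below the neck's top. Its neck must not be loaded with over 50 N: touch down slower than about 20 mm/s and with a light force stop. Origin: centre of the underside, z up.
- neck (a point): Centre of the top face of the neck's steel flange, 99 mm above the bench, z up. The flange is 4 mm thick with a hole 41 mm across and two opposite notches that widen it along this point's +x and -x, each out to 28 mm from the axis; they pass the cap's lugs with about 4 degrees to spare either way.
- under (a point): Point on the neck's axis 10 mm below the flange top, in the open room under the flange where the cap's lugs turn. Lugs that have gone through the notches can turn clockwise (from above) until they meet a hidden stop, 20 to 80 degrees on, different every time; anticlockwise a block stops them within some 10 degrees.
- cap_bar (a point): Centre of the grip bar on the cap's black plastic shell: 58 mm long along x, 13 mm wide along y, from 13 mm below this point to 14 mm above; z up. Below it the shell's round disc, 66 mm across, 14 mm thick, its underside 26 mm below this point; fully home, that underside lies on the flange top. The cap weighs 220 g and starts upright on the bench on its foot, 48 mm below this point.
- lugs (a point): Point on the axis of the cap's steel core, midway up its two lugs, 34 mm below cap_bar; z up. Core: plug 37 mm across, 22 mm deep below the disc, its foot tapering to 29 mm over the last 8 mm. Lugs: along +x and -x out to 26 mm from the axis, 9 mm wide, lower face 10 and upper face 6 mm below the disc's underside. At the start x lies along the grip bar.
- bar_end (a point): Point just past the bar's +x end, on the shell, 30 mm from the axis. A ratchet joins shell and core: up to about 0.5 N m the core turns with the shell; beyond, the shell slips on, 12 degrees a click, torque climbing to about 0.5 N m within 5 degrees of the stop, then dropping to nothing at each click. In the lugs' frame this point's y is 0 at first, -12.2 mm after 2 clockwise clicks, -17.6 after 3, -22.3 after 4.
- screwlid: Plain black screw lid without a bar, 72 mm across, 16 mm high, flat on the bench; not the cap. Origin: centre of its underside. Leave it.
- jar: White pigment jar with a blue band and a steel lid, 60 mm across, 85 mm high. Origin: centre of its underside. Leave it.
- tin: Low open white paint pot, 90 mm across, 45 mm high. Origin: centre of its underside. Leave it.
- block: Cork sanding block 70 x 100 x 30 mm. Origin: centre of its underside. Leave it.
- brush: Paint brush lying flat, handle of pale wood, along its x. Leave it.
- spatula: Spatula with a dark wooden handle lying flat, along its x. Leave it.
- disc: Blue painted disc lying flat, 150 mm across, 12 mm thick. Origin: centre of its underside. Leave it.
Things that resemble listed ones, but are neither listed nor needed, are in the scene too. Of the things shaped like the part that bears cap_bar, the black one is meant.

How it is judged:
By the outcome, as a careful person would: the job done as asked, in the order asked, and still so for the second after the job is handed in, with the robot touching nothing.
It also fails if it takes over 64 s, if anything falls off the work surface, if the arm or the gripper's body presses on something with over 40 N, if the wrist force passes 120 N, or if a joint passes its speed limit or range.

### The arm

A 6-joint arm with a two-finger parallel gripper is mounted at the origin on the work surface. World frame = base frame: x ahead of the robot, y to its left, z up, the work surface at z = 0. Lengths are in m, angles in degrees, forces in N, time in s.
With the tool pointing down it reaches from about 0.35 to 0.875 m from the base axis. Payload 4.2 kg.
Tool frame: the origin (TCP) lies midway between the tips of the shut fingers; the grasp point (between the pads) lies 19 mm behind it; z points along the fingers, y is the direction in which the jaws open and shut (so a half turn about z gives the same grasp; the last joint's range is limited). The gripper opens to 87 mm and grips with 3 to 60 N. Pads are 19 mm wide; open, the fingers measure 117 mm over their backs; the gripper's body (75 mm by 190 mm) begins 51 mm behind the grasp point.
Start: joints at [78.415, 22.042, 0.453, 0, -68.411, -14.817], TCP at [0.278, 0.56, 0.223] pointing down, gripper open.
Joint ranges: [-179.83, 179.83], [-69.29, 118.12], [-61.27, 80.66], [-181.25, 117.63], [-171.15, -9.14], [-177.46, 177.46]. Speed limits (degrees/s): [159.86, 159.86, 180, 180, 180, 180].

### API

Orientations are given as a 3x3 rotation matrix whose columns are the frame's x, y, z axes.
In Python, from station import r gives the robot as it stands.
- The arm moves only by the tool play_rows, never from a script. Its argument "commands" is a list that holds one entry, the list of rows, each a list of 7 numbers: the shift along the world's x, y, z in m, then the turn, a rotation vector about the world's x, y, z in rad, then the closure, from 0 (fully open) to 1 (shut). A call has 1 to 5 rows; each row is the pose to reach, as a shift and turn from the pose commanded when the call began; what a row does not reach only later rows make up. A row lasts 1/10 s, in which the tool goes at most 50 mm and 8.59 degrees, less where a joint would pass 70% of its speed; a pose out of reach is approached as far as the arm can. A call with a gripper value outside its range is refused whole. The fingers move at their own pace and stop on an object; the grip force is fixed at half the most. Time passes only in rows, so rows that repeat a pose let the fingers close. It gives the time, the measured TCP pose, the force and the opening at its end, in the units of the state.
- r.sense(): the state, without advancing time (a new reading comes with each control period).
- r.capture(name): name is "scene" or "top" or "wrist"; returns a dict with "image" (384x512x3 uint8, red, green, blue), "range_z" (384x512 float32, m along the optical axis (not along the pixel's ray), 0 where there is no reading), "intrinsics" (3x3 intrinsics, pixels), "extrinsics" (4x4, takes a point from camera to world coordinates); the wrist camera has in their place "mount" (4x4, takes a point from camera to tool coordinates, whose origin is the TCP and whose axes are the flange's). Camera axes: x right, y up, looking along -z (the intrinsics and any distortion apply to the point x, -y, -z); pixel columns grow to the right and rows downward; lengths in m; the calibration is good to about 2 mm. A picture is of the moment at which its call begins: read the wrist's pose just before it.
- r.finish_job(): hands the job in, once; it reports no verdict.
The state is a dict: "time_s": time; "joints": joint angles; "joint_velocities": joint speeds; "effort": joint torques, N m; "tcp_pos": TCP position; "ee_rot": TCP orientation; "wrist_force": force on the tool from outside, world axes, zero at the start; "moment": the same for the moment, N m; "gripper_width": opening from 0.0 (shut) to 1.0 (fully open).
Only numpy, scipy, OpenCV 4.12 (cv2) and the standard library are available. Lean on these libraries where they do the work, as an engineer would, in place of code of your own. Each camera call takes 0.05 s, during which the arm holds its last target. There are 200 camera calls.

## Working session

There is one attempt and no reset: what is moved stays moved. The work goes in short steps, Python scripts to look and compute and a tool call to move; the robot and the scene stay as the last step left them, time stands still between calls to the robot, and variables do not carry over. Pictures are saved under pics/ and viewed, about 8 in all and at most 12, crops included, and the job is handed in when it is done.

Besides the shell and the picture viewer there is one more tool, called after "Emit:" as name([rows], argument=value, ...), one row to a line, values as JSON. play_rows: Moves the arm, as the interface text tells. Its arguments: {"type":"object","properties":{"commands":{"type":"array","items":{"type":"array","items":{"type":"array","items":{"type":"number"}}}}},"required":["commands"]}

```bash
ls; mkdir -p pics; cat > h.py <<'E'
import numpy as np, cv2
from station import r
def cap(n):
    s=r.sense(); c=r.capture(n)
    if n=="wrist":
        T=np.eye(4);T[:3,:3]=np.array(s["ee_rot"]);T[:3,3]=s["tcp_pos"]
        c["extrinsics"]=T@np.array(c["mount"])
    c["E"]=np.array(c["extrinsics"]);c["K"]=np.array(c["intrinsics"])
    return c
def save(c,f,box=None,k=1):
    im=c["image"][...,::-1]
    if box: im=im[box[1]:box[3],box[0]:box[2]]
    cv2.imwrite("pics/"+f,cv2.resize(im,None,fx=k,fy=k,interpolation=cv2.INTER_CUBIC))
def ray(c,u,v):
    K=c["K"];d=np.array([(u-K[0,2])/K[0,0],-(v-K[1,2])/K[1,1],-1.])
    return c["E"][:3,3],c["E"][:3,:3]@d
def plane(c,u,v,z):
    o,d=ray(c,u,v);return o+d*(z-o[2])/d[2]
def cloud(c):
    K=c["K"];z=c["range_z"];v,u=np.indices(z.shape)
    P=np.stack([(u-K[0,2])/K[0,0]*z,-(v-K[1,2])/K[1,1]*z,-z],-1)
    return P@c["E"][:3,:3].T+c["E"][:3,3]
E
python3 - <<'E'
from h import *
a=cap("top");b=cap("scene")
save(a,"top.png",k=1.5);save(b,"scene.png",k=1.5)
print({k:v for k,v in a.items() if k not in("image","range_z")})
np.savez("top.npz",**{k:a[k] for k in("image","range_z","K","E")})
np.savez("scene.npz",**{k:b[k] for k in("image","range_z","K","E")})
s=r.sense();print(s)
E
```

```text
pics
{'intrinsics': array([[409.93138035,   0.        , 253.52870627],
       [  0.        , 409.93138035, 191.9506652 ],
       [  0.        ,   0.        ,   1.        ]]), 'extrinsics': array([[ 0.00852591,  0.98936531, -0.14520191,  0.39506148],
       [-0.99993004,  0.00724469, -0.0093502 ,  0.00970405],
       [-0.00819882,  0.14527147,  0.98935786,  1.27054729],
       [ 0.        ,  0.        ,  0.        ,  1.        ]]), 'E': array([[ 0.00852591,  0.98936531, -0.14520191,  0.39506148],
       [-0.99993004,  0.00724469, -0.0093502 ,  0.00970405],
       [-0.00819882,  0.14527147,  0.98935786,  1.27054729],
       [ 0.        ,  0.        ,  0.        ,  1.        ]]), 'K': array([[409.93138035,   0.        , 253.52870627],
       [  0.        , 409.93138035, 191.9506652 ],
       [  0.        ,   0.        ,   1.        ]])}
{'time_s': 0.1, 'joints': array([ 7.84155564e+01,  2.20862399e+01,  3.89318409e-01, -2.45705799e-02,
       -6.84133940e+01, -1.48157466e+01]), 'joint_velocities': array([-0.00369805, -0.03740328,  0.11155784,  0.09116088, -0.05922532,
        0.03374287]), 'effort': array([-4.95971344e-04, -3.91692352e+01,  1.87934643e+01,  4.23191205e+00,
        1.34601639e-02, -7.35963295e-05]), 'tcp_pos': array([0.27765619, 0.55934172, 0.22158384]), 'ee_rot': array([[ 8.95639992e-01, -4.44779047e-01, -7.77267497e-04],
       [-4.44779713e-01, -8.95638177e-01, -1.80604037e-03],
       [ 1.07138469e-04,  1.96327479e-03, -9.99998067e-01]]), 'wrist_force': array([ 0.12987168,  0.15255185, -0.81801659]), 'moment': array([ 0.01737896, -0.08315218, -0.03662861]), 'gripper_width': 0.9957305094624843}
```

View pics/top.png

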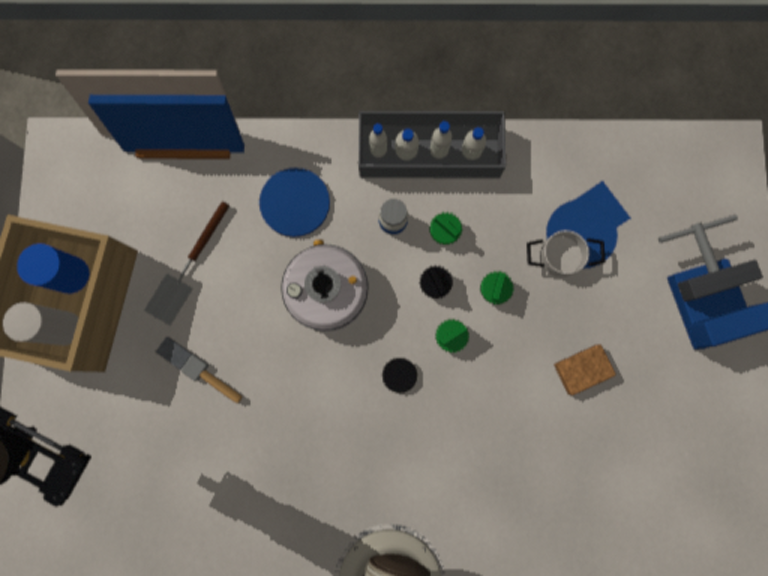

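View pics/scene.png

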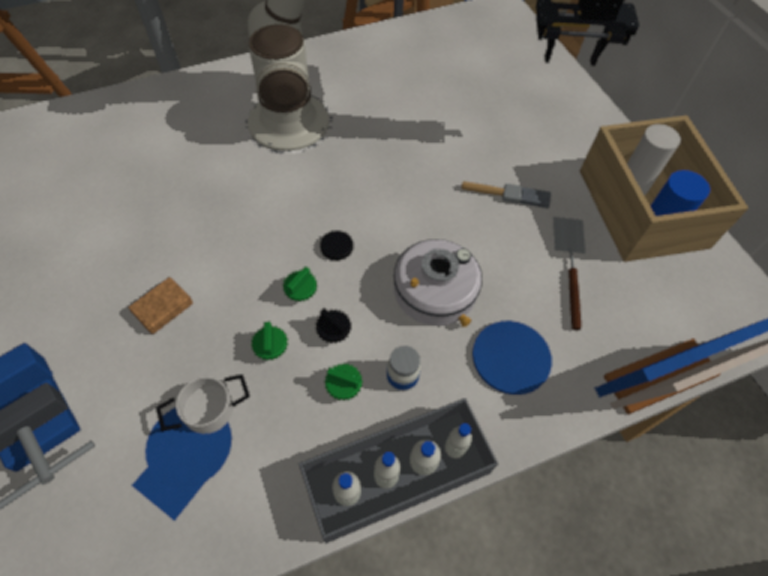

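Two black things and three green ones are candidates. In the top view, the black round at (436,282) has a bar in the scene view at (333,320). The black one at (400,375) is flat, so it is the screw lid. The green ones at (446,228), (496,288) and (452,336) are the wrong colour. I'll confirm in a crop.

```bash
python3 - <<'E'
from h import *
for n,cb,tb in(("top",(265,165,320,215),(180,155,250,225)),("scene",(195,190,250,240),(255,150,330,220))):
    c=dict(np.load(n+".npz"));P=cloud(c)
    for b,zr in((cb,(0.035,0.08)),(tb,(0.09,0.106))):
        Q=P[b[1]:b[3],b[0]:b[2]];m=(Q[...,2]>zr[0])&(Q[...,2]<zr[1])
        if b==cb: m&=(c["image"][b[1]:b[3],b[0]:b[2]].max(-1)<60)
        q=Q[m];print(n,m.sum(),q.mean(0),q.min(0),q.max(0), (np.linalg.eigh(np.cov(q[:,:2].T))))
c=dict(np.load("top.npz"));d=dict(np.load("scene.npz"))
f=lambda c,b:cv2.resize(np.clip(c["image"][b[1]:b[3],b[0]:b[2],::-1].astype(float)*2.2,0,255).astype(np.uint8),(390,290),interpolation=cv2.INTER_CUBIC)
cv2.imwrite("pics/crop.png",np.vstack([np.hstack([f(c,(260,165,327,215)),f(d,(190,185,257,235))]),np.hstack([f(c,(182,160,249,210)),f(d,(260,155,327,205))])]))
E
```

```text
top 284 [ 0.5897481  -0.08992921  0.04591115] [ 0.56075982 -0.12316353  0.03502816] [ 0.61994357 -0.05919956  0.06881191] EighResult(eigenvalues=array([0.00022287, 0.00024316]), eigenvectors=array([[-0.7899613,  0.6131567],
       [ 0.6131567,  0.7899613]]))
top 296 [0.5763735  0.13319175 0.09950982] [0.53990537 0.07206101 0.09011153] [0.61077608 0.19996426 0.10561506] EighResult(eigenvalues=array([0.00039769, 0.00055634]), eigenvectors=array([[-0.98799198, -0.15450519],
       [-0.15450519,  0.98799198]]))
scene 270 [ 0.59490984 -0.0885357   0.04635956] [ 0.56237968 -0.11777728  0.03503259] [ 0.62229413 -0.05827266  0.06718159] EighResult(eigenvalues=array([0.00017596, 0.00026349]), eigenvectors=array([[ 0.54533326, -0.83821932],
       [-0.83821932, -0.54533326]]))
scene 295 [0.57622539 0.13463815 0.09825453] [0.5380935  0.07458674 0.09015266] [0.61004239 0.19291698 0.10315732] EighResult(eigenvalues=array([0.00041059, 0.00052687]), eigenvectors=array([[-0.9250445 , -0.37985875],
       [-0.37985875,  0.9250445 ]]))
```

View pics/crop.png

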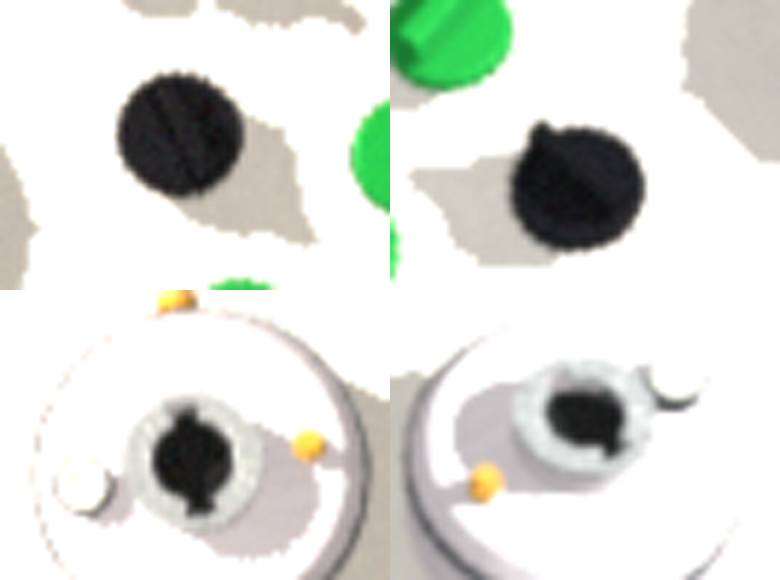

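The crop confirms it. The black disc with the bar in the top row is the cap, its bar about 27° from world x, near (0.592,-0.089). The neck is at about (0.576,0.134), its notches about 8° from world x. Next I look from above the neck with the wrist camera.

Emit:
play_rows([
  [[0.03,-0.042,0.02,0,0,0.06,0],[0.06,-0.084,0.04,0,0,0.12,0],[0.09,-0.126,0.05,0,0,0.18,0],[0.12,-0.168,0.05,0,0,0.24,0],[0.15,-0.21,0.05,0,0,0.3,0]],
])

```text
time_s: 0.6
tcp_pos: [0.4192, 0.3613, 0.2728]
ee_rot: [[0.988, -0.157, 0.0], [-0.157, -0.988, 0.001], [0.0, -0.001, -1.0]]
wrist_force: [1.1, 1.5, -0.6]
gripper_width: 0.999
```

Emit:
play_rows([
  [[0.03,-0.043,0,0,0,0.06,0],[0.06,-0.086,0,0,0,0.12,0],[0.09,-0.129,0,0,0,0.18,0],[0.12,-0.172,0,0,0,0.24,0],[0.15,-0.215,0,0,0,0.3,0]],
])

```text
time_s: 1.1
tcp_pos: [0.5621, 0.156, 0.2721]
ee_rot: [[0.99, 0.141, -0.001], [0.141, -0.99, -0.0], [-0.001, -0.0, -1.0]]
wrist_force: [1.0, 1.1, 0.5]
gripper_width: 1.001
```

Emit:
play_rows([
  [[0,0,0,0,0,0,0],[0,0,0,0,0,0,0]],
])

```text
time_s: 1.3
tcp_pos: [0.5618, 0.1565, 0.2715]
ee_rot: [[0.991, 0.136, -0.002], [0.136, -0.991, -0.0], [-0.002, 0.0, -1.0]]
wrist_force: [0.3, -0.2, 0.5]
gripper_width: 0.999
```

```bash
python3 - <<'E'
from h import *
c=cap("wrist");s=r.sense();print(s["tcp_pos"],s["joints"],s["time_s"]);print(c["mount"],c["K"])
np.savez("wn.npz",**{k:c[k] for k in("image","range_z","K","E")})
save(c,"wn.png",k=1.5)
E
```

```text
[0.56134698 0.1575488  0.27175644] [ 3.15715264e+01  1.62601114e+01 -9.24110261e-01 -2.52896604e-02
 -7.28856867e+01  6.63439623e+01] 1.35
[[ 1.87353102e-04  9.68399148e-01  2.49405405e-01  6.70274928e-02]
 [ 9.99999795e-01 -2.88698365e-05 -6.39102184e-04 -2.66132556e-04]
 [-6.11705717e-04  2.49405473e-01 -9.68398955e-01 -1.61963369e-01]
 [ 0.00000000e+00  0.00000000e+00  0.00000000e+00  1.00000000e+00]] [[269.77452889   0.         253.324984  ]
 [  0.         269.77452889 183.5353227 ]
 [  0.           0.           1.        ]]
```

View pics/wn.png

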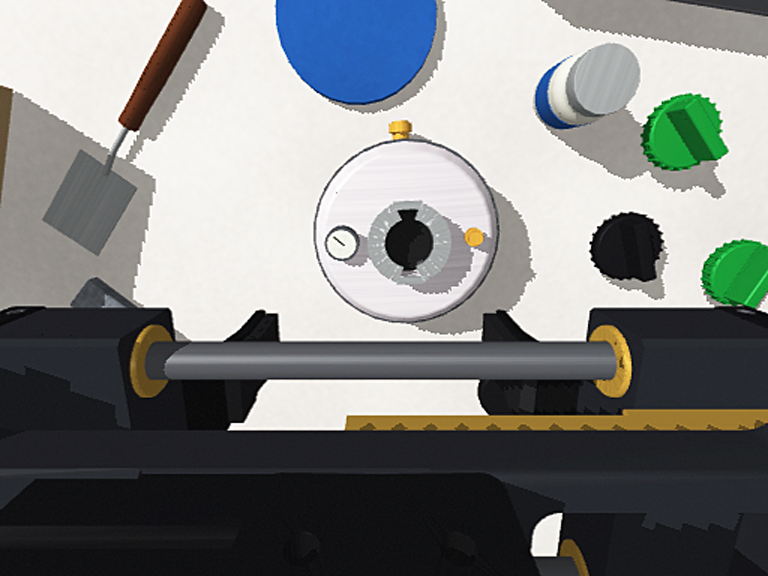

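The wrist view shows the neck at (410,240), with its notches at (408,215) and (407,268), and the black cap at (627,246). I'll move closer for a precise look at the neck.

Emit:
play_rows([
  [[-0.015,-0.01,-0.04,0,0,0,0],[-0.03,-0.02,-0.08,0,0,0,0],[-0.045,-0.03,-0.12,0,0,0,0],[-0.045,-0.03,-0.12,0,0,0,0],[-0.045,-0.03,-0.12,0,0,0,0]],
])

```text
time_s: 1.85
tcp_pos: [0.5165, 0.1289, 0.1528]
ee_rot: [[0.99, 0.141, 0.0], [0.141, -0.99, -0.001], [0.0, 0.001, -1.0]]
wrist_force: [0.9, 0.2, 2.2]
gripper_width: 0.999
```

```bash
cat >> h.py <<'E'
def circ(pts):
    A=np.c_[2*pts,np.ones(len(pts))];x=np.linalg.lstsq(A,(pts**2).sum(1),rcond=None)[0]
    return x[:2],np.sqrt(x[2]+x[:2]@x[:2])
def big(m):
    n,l,st,ce=cv2.connectedComponentsWithStats(m.astype(np.uint8));return l==1+np.argmax(st[1:,4])
def outl(m):
    k=cv2.findContours(m.astype(np.uint8),cv2.RETR_EXTERNAL,cv2.CHAIN_APPROX_NONE)[0]
    return max(k,key=cv2.contourArea)[:,0]
E
python3 - <<'E'
from h import *
c=cap("wrist");np.savez("wn2.npz",**{k:c[k] for k in("image","range_z","K","E")})
save(c,"wn2.png",k=1.5);s=r.sense();print(s["tcp_pos"])
P=cloud(c);m=(abs(P[...,2]-.099)<.012)&(np.hypot(P[...,0]-.576,P[...,1]-.134)<.05);m=big(m)
print("flange z",np.median(P[m][:,2]))
o=outl(m);pts=np.array([plane(c,u,v,.099)[:2] for u,v in o]);ce,R=circ(pts);print("flange",ce,R,np.abs(np.hypot(*(pts-ce).T)-R).std())
g=c["image"].max(-1);v,u=np.indices(g.shape)
dk=(g<70)&(np.hypot(u-o[:,0].mean(),v-o[:,1].mean())<np.ptp(o[:,0])*.45)
dk=big(dk);h=outl(dk);H=np.array([plane(c,a,b,.099)[:2] for a,b in h]);
q=H-ce;rr=np.hypot(*q.T);print("hole circ",circ(H[rr<22.5e-3]))
vv,uu=np.nonzero(dk);Q=np.array([plane(c,a,b,.099)[:2] for a,b in zip(uu,vv)])-ce;rq=np.hypot(*Q.T);a=np.arctan2(Q[:,1],Q[:,0])
s=(rq>.0225)&(rq<.03);print("notch 2fold",np.degrees(np.angle(np.exp(2j*a[s]).mean()))/2,s.sum(),rr.max())
for k in(1,-1):
    t=s&(k*Q[:,0]>0);print(k,Q[t].mean(0),t.sum(),np.degrees(np.arctan2(*(k*Q[t].mean(0))[::-1])))
A=Q[s&(Q[:,0]>0)].mean(0);B=Q[s&(Q[:,0]<0)].mean(0);print("line",np.degrees(np.arctan2(*(A-B)[::-1])),"mid",(A+B)/2+ce)
E
```

```text
[0.51796529 0.12960683 0.15407688]
flange z 0.09874557332827355
flange [0.57343716 0.13398421] 0.03477095986033077 0.0004246212620250828
hole circ (array([0.57357872, 0.1343514 ]), np.float64(0.019870373306649328))
notch 2fold 10.746750110948708 166 0.027018634218011692
1 [0.02401798 0.00466854] 114 10.999813316491904
-1 [-0.02313988 -0.00416857] 52 10.212111675829245
line 10.613803115813822 mid [0.57387621 0.13423419]
```

View pics/wn2.png

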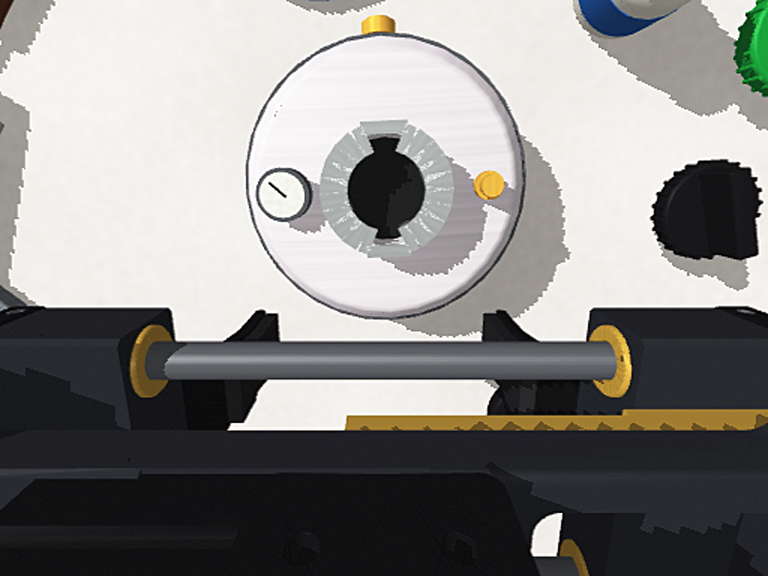

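The neck centre is (0.5737,0.1341), flange radius 34.8 mm (expected 35), height 98.7 mm, notch line about 10.6°. Now the cap.

Emit:
play_rows([
  [[0,-0.045,0,0,0,0.06,0],[0.005,-0.09,0,0,0,0.13,0],[0.01,-0.135,0,0,0,0.19,0],[0.015,-0.18,0,0,0,0.26,0],[0.02,-0.225,-0.01,0,0,0.33,0]],
])

```text
time_s: 2.4
tcp_pos: [0.5406, -0.0981, 0.1465]
ee_rot: [[0.89, 0.457, 0.01], [0.457, -0.89, 0.0], [0.009, 0.004, -1.0]]
wrist_force: [0.1, 0.6, -0.1]
gripper_width: 1.001
```

Emit:
play_rows([
  [[0,-0.02,-0.02,0,0,0,0],[0,-0.02,-0.02,0,0,0,0],[0,-0.02,-0.02,0,0,0,0]],
])

```text
time_s: 2.7
tcp_pos: [0.5384, -0.117, 0.1239]
ee_rot: [[0.892, 0.452, 0.003], [0.452, -0.892, -0.0], [0.003, 0.002, -1.0]]
wrist_force: [0.7, 0.4, 0.2]
gripper_width: 1.002
```

```bash
python3 - <<'E'
from h import *
c=cap("wrist");np.savez("wc.npz",**{k:c[k] for k in("image","range_z","K","E")})
f=dict(c);f["image"]=np.clip(c["image"].astype(float)*1.8,0,255).astype(np.uint8);save(f,"wc.png",k=1.5);s=r.sense();print(s["tcp_pos"],s["ee_rot"],s["joints"],s["time_s"])
P=cloud(c);n=np.hypot(P[...,0]-.592,P[...,1]+.089)<.055
top=n&(abs(P[...,2]-.062)<.006);top=big(top)
q=P[top];print("bar top z",np.median(q[:,2]),top.sum())
o=outl(top);pts=np.array([plane(c,u,v,.062)[:2] for u,v in o]).astype(np.float32)
(cx,cy),(w,h),an=cv2.minAreaRect(pts*1000);print("rect",cx,cy,w,h,an)
e=np.linalg.eigh(np.cov(q[:,:2].T));print("pca",q.mean(0),np.degrees(np.arctan2(e[1][1,1],e[1][0,1])),np.sqrt(12*e[0]))
d=n&(abs(P[...,2]-.036)<.004);qd=P[d];print("disc z",np.median(qd[:,2]),qd.min(0),qd.max(0),(qd.min(0)+qd.max(0))/2)
E
```

```text
[ 0.53857606 -0.11638832  0.1242255 ] [[ 8.91400683e-01  4.53199098e-01  3.92431707e-03]
 [ 4.53203205e-01 -8.91407215e-01 -1.78765317e-04]
 [ 3.41714827e-03  1.93786460e-03 -9.99992284e-01]] [ 4.68105359e+00  2.01115022e+01 -1.80203319e+01  3.64174571e-02
 -5.16449100e+01  1.12245769e+02] 2.75
bar top z 0.06158449157576683 1142
rect 589.35107421875 -90.46488952636719 56.574623107910156 12.867698669433594 26.456493377685547
pca [ 0.58983891 -0.09013348  0.0615442 ] -154.34841331549856 [0.01299444 0.0570751 ]
disc z 0.0356308371260714 [ 0.55510319 -0.12450711  0.03201184] [ 0.62345096 -0.05646617  0.03862376] [ 0.58927708 -0.09048664  0.0353178 ]
```

View pics/wc.png

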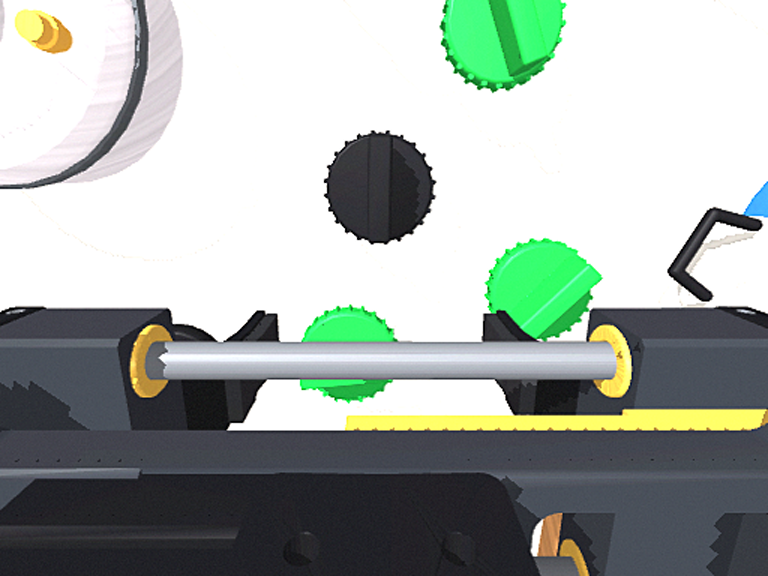

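The cap is at (0.5893,-0.0905), bar 57×13 mm at 26.2°, top at 61.6 mm, which all matches. I'll go over it and partly down.

Emit:
play_rows([
  [[0.025,0.013,-0.01,0,0,0,0],[0.051,0.026,-0.02,0,0,-0.01,0],[0.051,0.026,-0.035,0,0,-0.01,0],[0.051,0.026,-0.05,0,0,-0.01,0],[0.051,0.026,-0.05,0,0,-0.01,0]],
])

```text
time_s: 3.25
tcp_pos: [0.5875, -0.0893, 0.0718]
ee_rot: [[0.895, 0.445, -0.002], [0.445, -0.895, 0.0], [-0.001, -0.001, -1.0]]
wrist_force: [-0.6, 0.3, 0.4]
gripper_width: 0.998
```

Emit:
play_rows([
  [[0,0,0,0,0,0,0],[0,0,0,0,0,0,0]],
])

```text
time_s: 3.45
tcp_pos: [0.5888, -0.0905, 0.0741]
ee_rot: [[0.896, 0.444, 0.003], [0.444, -0.896, -0.0], [0.003, 0.001, -1.0]]
wrist_force: [-0.7, 1.1, 1.4]
gripper_width: 1.0
```

```bash
python3 - <<'E'
from h import *
for i in range(4):
    r.capture("top");s=r.sense();R=np.array(s["ee_rot"]);print(s["tcp_pos"],np.degrees(np.arctan2(R[1,0],R[0,0])),R[:2,2],s["wrist_force"])
E
```

```text
[ 0.58860422 -0.09065948  0.07402222] 26.362328512051363 [2.99129597e-03 7.59553260e-05] [ 0.07002507 -0.79163769 -0.85547982]
[ 0.58836525 -0.09083453  0.07380566] 26.33955128744325 [0.0025805  0.00014203] [-0.32750071  0.70767909  0.35946098]
[ 0.58815273 -0.09099511  0.07355348] 26.322942743688177 [0.00208153 0.00011096] [ 0.5692594   0.2526098  -0.45013846]
[ 0.58800254 -0.09109035  0.07331868] 26.314701481156785 [1.65138198e-03 8.57409451e-05] [-0.60802819 -0.94017112  0.29159098]
```

Emit:
play_rows([
  [[0.001,0.0005,-0.012,0,0,0,0],[0.0015,0.001,-0.022,0,0,0,0],[0.0015,0.001,-0.03,0,0,0,0],[0.0015,0.001,-0.034,0,0,0,0],[0.0015,0.001,-0.034,0,0,0,0]],
])

```text
time_s: 4.15
tcp_pos: [0.5884, -0.0902, 0.0371]
ee_rot: [[0.896, 0.443, -0.002], [0.443, -0.896, -0.0], [-0.002, -0.001, -1.0]]
wrist_force: [-0.2, -1.0, 1.0]
gripper_width: 1.001
```

Emit:
play_rows([
  [[0,0,0,0,0,0,0],[0,0,0,0,0,0,0.3],[0,0,0,0,0,0,0.6],[0,0,0,0,0,0,0.75],[0,0,0,0,0,0,1]],
])

```text
time_s: 4.65
tcp_pos: [0.5892, -0.0901, 0.0386]
ee_rot: [[0.896, 0.443, 0.0], [0.443, -0.896, 0.0], [0.0, 0.0, -1.0]]
wrist_force: [0.2, -0.0, 0.1]
gripper_width: 0.725
```

Emit:
play_rows([
  [[0,0,0,0,0,0,1],[0,0,0,0,0,0,1],[0,0,0,0,0,0,1],[0,0,0,0,0,0,1],[0,0,0,0,0,0,1]],
])

```text
time_s: 5.15
tcp_pos: [0.5891, -0.0902, 0.0383]
ee_rot: [[0.896, 0.443, -0.0], [0.443, -0.896, -0.0], [-0.0, -0.0, -1.0]]
wrist_force: [1.2, -0.4, -0.1]
gripper_width: 0.264
```

Emit:
play_rows([
  [[0,0,0,0,0,0,1],[0,0,0,0,0,0,1],[0,0,0,0,0,0,1],[0,0,0,0,0,0,1]],
])

```text
time_s: 5.55
tcp_pos: [0.5891, -0.0901, 0.0383]
ee_rot: [[0.896, 0.443, 0.0], [0.443, -0.896, -0.0], [0.0, 0.0, -1.0]]
wrist_force: [1.0, 0.3, -1.1]
gripper_width: 0.149
```

Emit:
play_rows([
  [[0,0,0.005,0,0,0,1],[0,0,0.02,0,0,0,1],[0,0,0.045,0,0,0,1],[0,0,0.075,0,0,0,1],[0,0,0.11,0,0,0,1]],
])

```text
time_s: 6.05
tcp_pos: [0.5878, -0.0901, 0.1483]
ee_rot: [[0.897, 0.443, -0.004], [0.443, -0.897, 0.0], [-0.003, -0.002, -1.0]]
wrist_force: [0.2, 0.3, -1.8]
gripper_width: 0.15
```

Emit:
play_rows([
  [[0,0,0,0,0,0,1],[0,0,0,0,0,0,1]],
])

```text
time_s: 6.25
tcp_pos: [0.5889, -0.0899, 0.149]
ee_rot: [[0.897, 0.443, 0.001], [0.443, -0.897, 0.001], [0.001, -0.0, -1.0]]
wrist_force: [-0.3, -0.2, -3.5]
gripper_width: 0.15
```

Emit:
play_rows([
  [[-0.002,0.02,0.005,0,0,-0.03,1],[-0.004,0.055,0.012,0,0,-0.07,1],[-0.006,0.09,0.016,0,0,-0.12,1],[-0.008,0.125,0.016,0,0,-0.16,1],[-0.01,0.16,0.016,0,0,-0.2,1]],
])

```text
time_s: 6.75
tcp_pos: [0.5775, 0.0708, 0.1625]
ee_rot: [[0.967, 0.254, -0.004], [0.254, -0.967, -0.001], [-0.004, -0.0, -1.0]]
wrist_force: [0.9, -0.3, -2.3]
gripper_width: 0.145
```

Emit:
play_rows([
  [[-0.003,0.03,0,0,0,-0.04,1],[-0.004,0.05,0,0,0,-0.06,1],[-0.005,0.06,0,0,0,-0.074,1],[-0.0055,0.064,0,0,0,-0.074,1],[-0.0055,0.064,0,0,0,-0.074,1]],
])

```text
time_s: 7.25
tcp_pos: [0.5727, 0.1338, 0.1629]
ee_rot: [[0.983, 0.185, -0.003], [0.185, -0.983, -0.001], [-0.003, 0.001, -1.0]]
wrist_force: [0.8, -0.1, -1.9]
gripper_width: 0.148
```

Emit:
play_rows([
  [[0,0,0,0,0,0,1],[0,0,0,0,0,0,1],[0,0,0,0,0,0,1]],
])

```text
time_s: 7.55
tcp_pos: [0.5735, 0.1332, 0.1643]
ee_rot: [[0.983, 0.183, -0.0], [0.183, -0.983, -0.0], [-0.0, 0.0, -1.0]]
wrist_force: [-0.1, -0.0, -2.2]
gripper_width: 0.144
```

```bash
cat > st.py <<'E'
from h import *
s=r.sense();R=np.array(s["ee_rot"]);print(s["time_s"],np.round(s["tcp_pos"],4),"yaw",np.degrees(np.arctan2(R[1,0],R[0,0])).round(2),"z",R[:2,2].round(4),np.round(s["wrist_force"],2),np.round(s["moment"],3),"j6",s["joints"][5].round(1),"w",round(s["gripper_width"],3))
E
python3 - <<'E'
import st
from h import *
b=cap("scene");w=cap("wrist")
f=lambda im,bx:cv2.resize(np.clip(im[bx[1]:bx[3],bx[0]:bx[2],::-1].astype(float)*2,0,255).astype(np.uint8),(390,390),interpolation=cv2.INTER_CUBIC)
cv2.imwrite("pics/held.png",np.hstack([f(b["image"],(245,130,345,230)),f(w["image"],(155,60,355,260))]))
E
python3 st.py
```

```text
7.55 [0.5735 0.1332 0.1643] yaw 10.56 z [-0.0003 -0.0001] [-0.1  -0.02 -2.22] [-0.068 -0.029  0.033] j6 71.7 w 0.144
7.65 [0.5736 0.1334 0.1644] yaw 10.57 z [0. 0.] [-0.18  0.05 -1.3 ] [-0.08   0.001  0.001] j6 71.7 w 0.152
```

View pics/held.png

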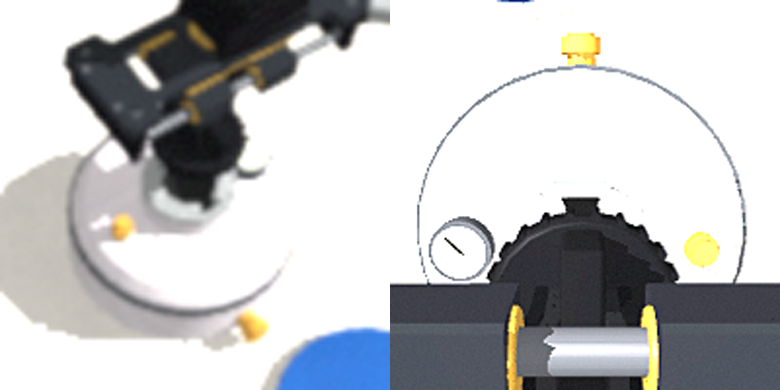

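In the wrist view, the held bar lines up with the notch and the cap is centred over the neck. I'll descend, first quickly and then slowly while watching the force.

Emit:
play_rows([
  [[0.0001,0.0004,-0.006,0,0,0,1],[0.0001,0.0007,-0.014,0,0,0,1],[0.0001,0.0007,-0.02,0,0,0,1],[0.0001,0.0007,-0.024,0,0,0,1],[0.0001,0.0007,-0.024,0,0,0,1]],
])

```text
time_s: 8.15
tcp_pos: [0.5731, 0.1344, 0.1393]
ee_rot: [[0.983, 0.184, -0.002], [0.184, -0.983, -0.001], [-0.002, 0.001, -1.0]]
wrist_force: [-0.3, -0.6, -2.1]
gripper_width: 0.15
```

Emit:
play_rows([
  [[0,0,-0.001,0,0,0,1],[0,0,-0.0025,0,0,0,1],[0,0,-0.004,0,0,0,1],[0,0,-0.0055,0,0,0,1],[0,0,-0.007,0,0,0,1]],
])

```text
time_s: 8.65
tcp_pos: [0.5737, 0.1346, 0.1334]
ee_rot: [[0.983, 0.184, 0.0], [0.184, -0.983, 0.0], [0.0, -0.0, -1.0]]
wrist_force: [-0.1, 0.6, -1.5]
gripper_width: 0.147
```

```bash
python3 st.py
```

```text
8.65 [0.5737 0.1346 0.1334] yaw 10.62 z [0.0002 0.0001] [-0.15  0.61 -1.49] [-0.085  0.02   0.078] j6 71.7 w 0.147
```

Emit:
play_rows([
  [[0,-0.0003,-0.0012,0,0,0,1],[0,-0.0003,-0.0024,0,0,0,1],[0,-0.0003,-0.0036,0,0,0,1],[0,-0.0003,-0.0046,0,0,0,1],[0,-0.0003,-0.0056,0,0,0,1]],
])

```text
time_s: 9.15
tcp_pos: [0.5737, 0.1342, 0.1277]
ee_rot: [[0.983, 0.184, 0.0], [0.184, -0.983, -0.0], [0.0, 0.0, -1.0]]
wrist_force: [-0.1, 0.2, -1.3]
gripper_width: 0.147
```

Emit:
play_rows([
  [[0,0,-0.0005,0,0,0,1],[0,0,-0.001,0,0,0,1],[0,0,-0.002,0,0,0,1]],
])

```text
time_s: 9.45
tcp_pos: [0.5738, 0.1343, 0.1258]
ee_rot: [[0.983, 0.184, 0.0], [0.184, -0.983, 0.0], [0.0, -0.0, -1.0]]
wrist_force: [0.3, -0.5, -1.4]
gripper_width: 0.144
```

```bash
python3 st.py
```

```text
9.45 [0.5738 0.1343 0.1258] yaw 10.61 z [0.0002 0.0001] [ 0.34 -0.48 -1.37] [-0.071 -0.024  0.024] j6 71.7 w 0.144
```

Emit:
play_rows([
  [[0,0,-0.0006,0,0,0,1],[0,0,-0.0012,0,0,0,1],[0,0,-0.0018,0,0,0,1],[0,0,-0.0024,0,0,0,1]],
])

```text
time_s: 9.85
tcp_pos: [0.5737, 0.1343, 0.1234]
ee_rot: [[0.983, 0.184, 0.0], [0.184, -0.983, 0.0], [0.0, 0.0, -1.0]]
wrist_force: [1.0, 0.4, -2.2]
gripper_width: 0.152
```

```bash
python3 st.py
```

```text
9.85 [0.5737 0.1343 0.1234] yaw 10.61 z [0.0001 0.    ] [ 0.96  0.39 -2.24] [-0.063 -0.    -0.018] j6 71.7 w 0.152
```

The lugs are past the flange top with no contact force. Continuing down.

Emit:
play_rows([
  [[0,0,-0.0008,0,0,0,1],[0,0,-0.0016,0,0,0,1],[0,0,-0.0024,0,0,0,1],[0,0,-0.0032,0,0,0,1],[0,0,-0.004,0,0,0,1]],
])

```text
time_s: 10.35
tcp_pos: [0.5737, 0.1343, 0.1193]
ee_rot: [[0.983, 0.184, 0.0], [0.184, -0.983, 0.0], [0.0, -0.0, -1.0]]
wrist_force: [1.0, 0.7, -2.4]
gripper_width: 0.145
```

Emit:
play_rows([
  [[0,0,-0.0006,0,0,0,1],[0,0,-0.0012,0,0,0,1],[0,0,-0.0018,0,0,0,1],[0,0,-0.0024,0,0,0,1]],
])

```text
time_s: 10.75
tcp_pos: [0.5736, 0.1343, 0.117]
ee_rot: [[0.983, 0.184, -0.0], [0.184, -0.983, 0.0], [0.0, -0.0, -1.0]]
wrist_force: [-0.1, -0.5, -1.8]
gripper_width: 0.144
```

```bash
python3 st.py
```

```text
10.75 [0.5736 0.1343 0.117 ] yaw 10.61 z [-0.  0.] [-0.08 -0.54 -1.84] [-0.084  0.006  0.026] j6 71.7 w 0.144
```

Emit:
play_rows([
  [[0,0,-0.0004,0,0,0,1],[0,0,-0.0008,0,0,0,1],[0,0,-0.0012,0,0,0,1],[0,0,-0.0012,0,0,0,1]],
])

```text
time_s: 11.15
tcp_pos: [0.5736, 0.1343, 0.1157]
ee_rot: [[0.983, 0.184, -0.0], [0.184, -0.983, -0.0], [-0.0, 0.0, -1.0]]
wrist_force: [0.9, 1.0, -2.0]
gripper_width: 0.149
```

```bash
python3 st.py
```

```text
11.15 [0.5736 0.1343 0.1157] yaw 10.61 z [-0.0001 -0.0001] [ 0.92  1.04 -1.96] [-0.083 -0.049 -0.04 ] j6 71.7 w 0.149
```

The cap is seated to within about half a millimetre and still carried by the arm. Now I turn it clockwise.

Emit:
play_rows([
  [[0,0,0,0,0,-0.06,1],[0,0,0,0,0,-0.12,1],[0,0,0,0,0,-0.18,1],[0,0,0,0,0,-0.24,1],[0,0,0,0,0,-0.3,1]],
])

```text
time_s: 11.65
tcp_pos: [0.5737, 0.1343, 0.1158]
ee_rot: [[0.993, -0.117, 0.0], [-0.117, -0.993, -0.0], [0.0, 0.0, -1.0]]
wrist_force: [-0.0, 0.1, -2.3]
gripper_width: 0.142
```

```bash
python3 st.py
```

```text
11.65 [0.5737 0.1343 0.1158] yaw -6.72 z [ 0. -0.] [-0.01  0.09 -2.25] [-0.03   0.059 -0.019] j6 54.4 w 0.142
```

Emit:
play_rows([
  [[0,0,0,0,0,-0.04,1],[0,0,0,0,0,-0.07,1]],
])

```text
time_s: 11.85
tcp_pos: [0.5737, 0.1343, 0.1158]
ee_rot: [[0.983, -0.185, 0.0], [-0.185, -0.983, 0.0], [0.0, -0.0, -1.0]]
wrist_force: [0.2, -0.8, -2.9]
gripper_width: 0.147
```

```bash
python3 st.py
```

```text
11.85 [0.5737 0.1343 0.1158] yaw -10.67 z [0.0001 0.    ] [ 0.15 -0.77 -2.85] [-0.07   0.041  0.025] j6 50.4 w 0.147
```

Emit:
play_rows([
  [[0,0,0,0,0,-0.04,1],[0,0,0,0,0,-0.07,1]],
])

```text
time_s: 12.05
tcp_pos: [0.5737, 0.1343, 0.1158]
ee_rot: [[0.967, -0.254, 0.0], [-0.254, -0.967, 0.0], [0.0, -0.0, -1.0]]
wrist_force: [-0.8, 0.7, -1.9]
gripper_width: 0.149
```

```bash
python3 st.py
```

```text
12.05 [0.5737 0.1343 0.1158] yaw -14.69 z [0.0001 0.    ] [-0.77  0.69 -1.88] [ 0.017 -0.035 -0.045] j6 46.4 w 0.149
```

Emit:
play_rows([
  [[0,0,0,0,0,-0.04,1],[0,0,0,0,0,-0.07,1]],
])

```text
time_s: 12.25
tcp_pos: [0.5737, 0.1343, 0.1158]
ee_rot: [[0.947, -0.321, -0.0], [-0.321, -0.947, 0.0], [-0.0, -0.0, -1.0]]
wrist_force: [0.1, 0.5, -2.3]
gripper_width: 0.146
```

```bash
python3 st.py
```

```text
12.25 [0.5737 0.1343 0.1158] yaw -18.71 z [-0.  0.] [ 0.09  0.49 -2.29] [-0.008  0.016 -0.042] j6 42.4 w 0.146
```

Emit:
play_rows([
  [[0,0,0,0,0,-0.04,1],[0,0,0,0,0,-0.07,1]],
])

```text
time_s: 12.45
tcp_pos: [0.5737, 0.1343, 0.1158]
ee_rot: [[0.922, -0.386, 0.0], [-0.386, -0.922, 0.0], [0.0, -0.0, -1.0]]
wrist_force: [0.8, -0.4, -2.3]
gripper_width: 0.149
```

```bash
python3 st.py
```

```text
12.45 [0.5737 0.1343 0.1158] yaw -22.73 z [0. 0.] [ 0.82 -0.44 -2.35] [-0.03   0.001 -0.001] j6 38.4 w 0.149
```

Emit:
play_rows([
  [[0,0,0,0,0,-0.04,1],[0,0,0,0,0,-0.07,1]],
])

```text
time_s: 12.65
tcp_pos: [0.5737, 0.1343, 0.1158]
ee_rot: [[0.893, -0.45, -0.0], [-0.45, -0.893, 0.0], [-0.0, -0.0, -1.0]]
wrist_force: [-0.9, -0.0, -1.7]
gripper_width: 0.147
```

```bash
python3 st.py
```

```text
12.65 [0.5737 0.1343 0.1158] yaw -26.74 z [-0.  0.] [-0.92 -0.05 -1.74] [-0.02   0.025 -0.064] j6 34.3 w 0.147
```

Emit:
play_rows([
  [[0,0,0,0,0,-0.04,1],[0,0,0,0,0,-0.07,1]],
])

```text
time_s: 12.85
tcp_pos: [0.5737, 0.1343, 0.1158]
ee_rot: [[0.859, -0.511, -0.0], [-0.511, -0.859, -0.0], [-0.0, 0.0, -1.0]]
wrist_force: [0.4, 0.2, -1.4]
gripper_width: 0.145
```

```bash
python3 st.py
```

```text
12.85 [0.5737 0.1343 0.1158] yaw -30.75 z [-0. -0.] [ 0.39  0.17 -1.38] [ 0.002  0.028 -0.002] j6 30.3 w 0.145
```

Emit:
play_rows([
  [[0,0,0,0,0,-0.04,1],[0,0,0,0,0,-0.07,1]],
])

```text
time_s: 13.05
tcp_pos: [0.5737, 0.1343, 0.1158]
ee_rot: [[0.822, -0.57, 0.0], [-0.57, -0.822, 0.0], [-0.0, -0.0, -1.0]]
wrist_force: [-0.4, -0.0, -3.0]
gripper_width: 0.143
```

```bash
python3 st.py
```

```text
13.05 [0.5737 0.1343 0.1158] yaw -34.76 z [0. 0.] [-0.41 -0.01 -2.97] [ 0.014  0.029 -0.016] j6 26.3 w 0.143
```

Emit:
play_rows([
  [[0,0,0,0,0,-0.04,1],[0,0,0,0,0,-0.07,1]],
])

```text
time_s: 13.25
tcp_pos: [0.5739, 0.1344, 0.1158]
ee_rot: [[0.78, -0.626, 0.001], [-0.626, -0.78, 0.0], [0.0, -0.001, -1.0]]
wrist_force: [0.7, 0.4, -2.0]
gripper_width: 0.146
```

```bash
python3 st.py
```

```text
13.25 [0.5739 0.1344 0.1158] yaw -38.77 z [0.0006 0.0003] [ 0.68  0.4  -2.  ] [ 0.125 -0.131  0.11 ] j6 22.3 w 0.146
```

Emit:
play_rows([
  [[0,0,0,0,0,-0.04,1],[0,0,0,0,0,-0.07,1]],
])

```text
time_s: 13.45
tcp_pos: [0.574, 0.1344, 0.1158]
ee_rot: [[0.735, -0.678, 0.001], [-0.678, -0.735, -0.0], [0.001, -0.0, -1.0]]
wrist_force: [0.2, 0.7, -2.9]
gripper_width: 0.153
```

```bash
python3 st.py
```

```text
13.45 [0.574  0.1344 0.1158] yaw -42.67 z [ 0.0007 -0.0001] [ 0.19  0.74 -2.93] [ 0.04  -0.248  0.546] j6 18.4 w 0.153
```

Emit:
play_rows([
  [[0,0,0,0,0,-0.04,1],[0,0,0,0,0,-0.07,1]],
])

```text
time_s: 13.65
tcp_pos: [0.5735, 0.1342, 0.1157]
ee_rot: [[0.684, -0.729, -0.0], [-0.729, -0.684, -0.0], [-0.0, 0.0, -1.0]]
wrist_force: [-0.3, 0.0, -1.5]
gripper_width: 0.143
```

```bash
python3 st.py
```

```text
13.65 [0.5735 0.1342 0.1157] yaw -46.83 z [-0.0004 -0.0001] [-0.34  0.04 -1.52] [-0.019  0.001  0.045] j6 14.3 w 0.143
```

The stop was met near yaw -38°. The torque rose to 0.55 N m at -42.7° and fell to nothing by -46.8°, which is click 1. I'll continue in 3° steps for click 2.

Emit:
play_rows([
  [[0,0,0,0,0,-0.03,1],[0,0,0,0,0,-0.05,1]],
])

```text
time_s: 13.85
tcp_pos: [0.5739, 0.1344, 0.1158]
ee_rot: [[0.647, -0.762, 0.0], [-0.762, -0.647, 0.0], [0.0, -0.001, -1.0]]
wrist_force: [0.4, 0.9, -1.5]
gripper_width: 0.144
```

```bash
python3 st.py
```

```text
13.85 [0.5739 0.1344 0.1158] yaw -49.66 z [0.0005 0.0004] [ 0.38  0.93 -1.55] [ 0.273 -0.178  0.019] j6 11.4 w 0.144
```

Emit:
play_rows([
  [[0,0,0,0,0,-0.03,1],[0,0,0,0,0,-0.05,1]],
])

```text
time_s: 14.05
tcp_pos: [0.574, 0.1345, 0.1158]
ee_rot: [[0.609, -0.793, 0.001], [-0.793, -0.609, 0.0], [0.0, -0.001, -1.0]]
wrist_force: [1.2, 0.6, -2.4]
gripper_width: 0.148
```

```bash
python3 st.py
```

```text
14.05 [0.574  0.1345 0.1158] yaw -52.47 z [0.0007 0.0003] [ 1.17  0.6  -2.44] [ 0.328 -0.337  0.267] j6 8.6 w 0.148
```

Emit:
play_rows([
  [[0,0,0,0,0,-0.02,1],[0,0,0,0,0,-0.03,1]],
])

```text
time_s: 14.25
tcp_pos: [0.574, 0.1345, 0.1158]
ee_rot: [[0.586, -0.81, 0.001], [-0.81, -0.586, 0.0], [0.0, -0.001, -1.0]]
wrist_force: [1.6, 0.4, -3.1]
gripper_width: 0.149
```

```bash
python3 st.py
```

```text
14.25 [0.574  0.1345 0.1158] yaw -54.12 z [0.0007 0.    ] [ 1.62  0.39 -3.08] [ 0.297 -0.486  0.53 ] j6 6.9 w 0.149
```

Emit:
play_rows([
  [[0,0,0,0,0,-0.02,1],[0,0,0,0,0,-0.03,1]],
])

```text
time_s: 14.45
tcp_pos: [0.5739, 0.1344, 0.1159]
ee_rot: [[0.561, -0.828, 0.001], [-0.828, -0.561, 0.0], [0.0, -0.0, -1.0]]
wrist_force: [1.0, 0.8, -2.9]
gripper_width: 0.145
```

```bash
python3 st.py
```

```text
14.45 [0.5739 0.1344 0.1159] yaw -55.86 z [0.0006 0.    ] [ 1.02  0.85 -2.93] [ 0.321 -0.368  0.582] j6 5.2 w 0.145
```

Emit:
play_rows([
  [[0,0,0,0,0,-0.02,1],[0,0,0,0,0,-0.03,1]],
])

```text
time_s: 14.65
tcp_pos: [0.573, 0.1339, 0.1156]
ee_rot: [[0.534, -0.846, -0.002], [-0.846, -0.534, -0.0], [-0.0, 0.002, -1.0]]
wrist_force: [0.1, 0.2, -2.5]
gripper_width: 0.148
```

```bash
python3 st.py
```

```text
14.65 [0.573  0.1339 0.1156] yaw -57.73 z [-0.0016 -0.0004] [ 0.07  0.18 -2.53] [ 0.026 -0.022  0.001] j6 3.4 w 0.148
```

Click 2 came at about -56.5°: torque 0.58 then 0. A third would come near -68°, so I add 2° of margin, let go and rise.

Emit:
play_rows([
  [[0,0,0,0,0,-0.02,1],[0,0,0,0,0,-0.035,1],[0,0,0,0,0,-0.035,1],[0,0,0,0,0,-0.035,1]],
])

```text
time_s: 15.05
tcp_pos: [0.5736, 0.1342, 0.1158]
ee_rot: [[0.506, -0.862, -0.0], [-0.862, -0.506, -0.0], [-0.0, 0.0, -1.0]]
wrist_force: [0.1, 0.1, -2.6]
gripper_width: 0.142
```

```bash
python3 st.py
```

```text
15.05 [0.5736 0.1342 0.1158] yaw -59.59 z [-0.0002 -0.0001] [ 0.07  0.14 -2.57] [ 0.035 -0.017 -0.009] j6 1.5 w 0.142
```

Emit:
play_rows([
  [[0,0,0,0,0,0,0.75],[0,0,0,0,0,0,0.65],[0,0,0,0,0,0,0.55],[0,0,0,0,0,0,0.45],[0,0,0,0,0,0,0.45]],
])

```text
time_s: 15.55
tcp_pos: [0.5738, 0.1343, 0.1159]
ee_rot: [[0.506, -0.862, 0.0], [-0.862, -0.506, 0.0], [0.0, -0.0, -1.0]]
wrist_force: [0.5, 0.2, 0.8]
gripper_width: 0.5
```

Emit:
play_rows([
  [[0,0,0,0,0,0,0.45],[0,0,0,0,0,0,0.45]],
])

```text
time_s: 15.75
tcp_pos: [0.5737, 0.1343, 0.1158]
ee_rot: [[0.506, -0.862, 0.0], [-0.862, -0.506, -0.0], [0.0, 0.0, -1.0]]
wrist_force: [-0.1, 0.0, 0.9]
gripper_width: 0.54
```

```bash
python3 st.py
```

```text
15.75 [0.5737 0.1343 0.1158] yaw -59.57 z [ 0. -0.] [-0.14  0.04  0.92] [ 0.075 -0.003  0.023] j6 1.5 w 0.54
```

Now I rise, back off along -tool x, and look.

Emit:
play_rows([
  [[0,0,0.01,0,0,0,0.45],[0,0,0.03,0,0,0,0.45],[0,0,0.06,0,0,0,0.45],[-0.02,0.03,0.09,0,0,0,0.45],[-0.03,0.055,0.09,0,0,0,0.45]],
])

```text
time_s: 16.25
tcp_pos: [0.5456, 0.1907, 0.2118]
ee_rot: [[0.506, -0.862, 0.009], [-0.862, -0.506, 0.005], [0.001, -0.01, -1.0]]
wrist_force: [0.9, -0.0, 0.8]
gripper_width: 0.551
```

Emit:
play_rows([
  [[0,0,0,0,0,0,0.45],[0,0,0,0,0,0,0.45],[0,0,0,0,0,0,0.45]],
])

```text
time_s: 16.55
tcp_pos: [0.5436, 0.1887, 0.2056]
ee_rot: [[0.506, -0.863, -0.001], [-0.863, -0.506, -0.001], [0.0, 0.001, -1.0]]
wrist_force: [0.5, -0.3, 0.9]
gripper_width: 0.549
```

```bash
python3 st.py; python3 - <<'E'
from h import *
c=cap("wrist");f=dict(c);f["image"]=np.clip(c["image"].astype(float)*1.8,0,255).astype(np.uint8);save(f,"end.png",k=1.5)
P=cloud(c);top=big((abs(P[...,2]-.139)<.005)&(np.hypot(P[...,0]-.5737,P[...,1]-.1342)<.05))
q=P[top];print("bar top z",np.median(q[:,2]),"want .139")
z=np.array([plane(c,u,v,.139)[:2] for u,v in outl(top)]).astype(np.float32)*1000;print(cv2.minAreaRect(z))
e=np.linalg.eigh(np.cov(q[:,:2].T));print("angle",np.degrees(np.arctan2(e[1][1,1],e[1][0,1])))
d=(abs(P[...,2]-.112)<.004)&(np.hypot(P[...,0]-.5737,P[...,1]-.1342)<.034);print("disc top",np.median(P[d][:,2]),"want .113")
E
```

```text
16.55 [0.5436 0.1887 0.2056] yaw -59.6 z [-0.0006 -0.0006] [ 0.46 -0.3   0.91] [0.013 0.007 0.004] j6 -4.9 w 0.549
bar top z 0.13862732428232422 want .139
((573.0863647460938, 133.40283203125), (12.739089012145996, 56.17401885986328), 30.397403717041016)
angle 120.55164215881126
disc top 0.11270932429653446 want .113
```

View pics/end.png

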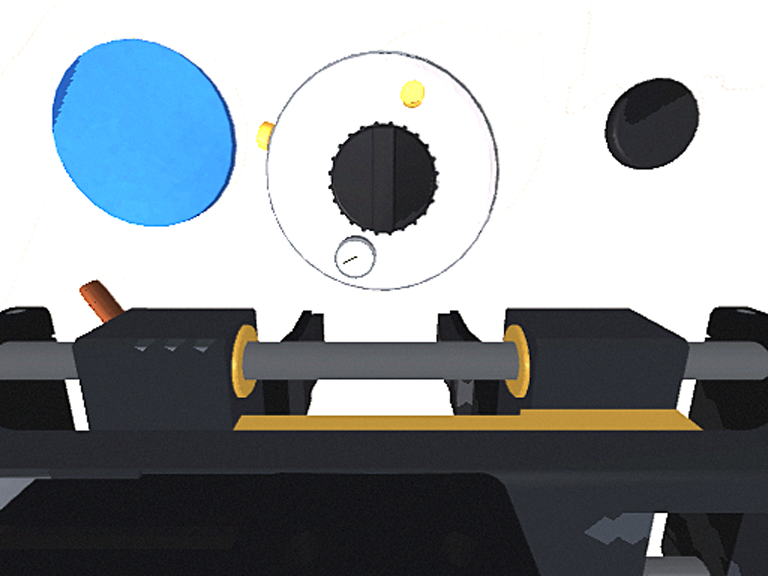

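```bash
python3 -c "
from station import r
print(r.finish_job())"
```

```text
the job is handed in; nothing more can be done
None
```

The black cap with the grip bar is on the tank neck, turned clockwise against its stop through two ratchet clicks, and released. I handed the job in at about 16.6 s; no verdict was reported.

- **Fitting:** The cap's lugs went down through the notches at 15 mm/s or less, with no measurable contact force. At most 3 N showed on the wrist, mostly the cap's own weight.
- **Turning:** The stop was met about 49° on from the notches. The torque rose to about 0.55 N m and fell to nothing twice, about 12° apart. I turned about 3° further, well short of where a third click would come, and let go.
- **Last checks:** The final wrist picture shows the cap home, centred to within 1 mm of my neck measurement. The bar top is at 138.6 mm (139 expected) and the disc top at 112.7 mm (113 expected). The bar stayed at -59.6° after release, and the gripper was clear of everything.
- **Limits of the checks:** The click count comes only from the torque readings, since the core cannot be seen. I did not re-measure the other things on the bench, but no unexpected contact force appeared near them. No check failed or disagreed.

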